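# Slide the dosing pan under the hopper and hold the spring gate open at its mark

### The arm

A 6-joint arm with a two-finger parallel gripper is mounted at the origin on a cart in front of the work surface, level with it; the furniture and walls round the work are solid. World frame = base frame: x ahead of the robot, y to its left, z up, the work surface at z = 0. Lengths are in mm, angles in rad, forces in N, time in s.
With the tool pointing down it reaches from about 275 to 850 mm from the base axis. Payload 5.2 kg.
Tool frame: the origin (TCP) lies at the very end of the fingers, on their centre line; the grasp point (between the pads) lies 19 mm behind it (ctrl.grip_point_offset is the distance from the TCP to the grasp point, in mm); z points along the fingers, y is the line along which they close (so a half turn about z gives the same grasp; the last joint's range is limited). The gripper opens to 85 mm and grips with 20 to 120 N. Pads are 22 mm wide; open, the fingers measure 114 mm over their backs; the gripper's body (76 mm by 85 mm) begins 54 mm behind the grasp point. The pads swing forward as they close: fully open they stand 13 mm farther back than shut.
Start: joints at [1.032, 0.259, 1.535, -0, 1.348, -0.203], TCP at [181.217, 519.293, 231.31] pointing down, gripper open.
Joint ranges: [-3.14, 3.14], [-0.91, 2.08], [0.19, 2.58], [-1.22, 4.36], [0.22, 2.71], [-3.12, 3.12]. Speed limits (rad/s): [2.57, 2.57, 3.14, 3.14, 3.14, 3.14].

### API

Orientations are given as a unit quaternion [x, y, z, w].
In Python, from station import ctrl gives the robot as it stands.
- The arm moves only by the tool servo_tool, never from a script. Its argument "increments" is a list of rows, each an object with "offset": the shift along the world's x, y, z in units of 30 mm (1.0 is 30 mm), a list of three; "turn": the turn, a rotation vector about the world's x, y, z in units of 5 degrees (1.0 is 5 degrees), a list of three. In form: [{"offset": [tx, ty, tz], "turn": [rx, ry, rz]}, ...]. A call has 1 to 10 rows; each row is the pose to reach, as a shift and turn from the pose commanded when the call began; what a row does not reach only later rows make up. A row lasts 1/12 s, in which the tool goes at most 41.7 mm and 7.16 degrees, less where a joint would pass 70% of its speed; a pose out of reach is approached as far as the arm can. A call with a gripper value outside its range is refused whole. "claw" is the opening, from 0 (shut) to 1 (fully open), set as the call begins (left out, the last holds). The fingers move at their own pace and stop on an object; "squeeze" is the grip in N (left out, the last holds). Time passes only in rows, so rows that repeat a pose let the fingers close. It gives the time, the measured TCP pose, the force, the opening and the grip force at its end, in the units of the state.
- ctrl.read_state(): the state, without advancing time (a new reading comes with each control period).
- ctrl.read_camera(name): name is "scene" or "top" or "wrist"; returns the picture (420x560x3 uint8, blue, green, red); there is no depth.
- ctrl.camera_model(name): a dict with "K" (3x3 intrinsics, pixels), "R" (3x3) and "t" (3): a world point X has camera coordinates R X + t. Camera axes: x right, y down, z forward; pixel columns grow to the right and rows downward; lengths in mm; the calibration is good to about 2 mm. A picture is of the moment at which its call begins: read the wrist's pose just before it. camera_model takes no time and is no camera call; for the wrist camera it gives the pose at the moment of the call.
- ctrl.close_job(): hands the job in; it is judged then, once.
Trained networks look in the newest picture that a camera, given by its name, has taken for a name from the list of things; names that differ only in an ending like _2 or _b are one class to them, and where a whole thing is asked for, a point or a joint stands for the part that bears it (a point fixed in the world has none). Each returns a list of dicts, best first, with "conf" (0 to 1); they miss things now and then, are a little off and sometimes report something else, mostly with a low value. They report only what shows in the picture. A call takes as long as a camera call.
- ctrl.spot_in(camera, query): "point" ([column, row] in pixels, amid what is visible of it).
The state is a dict: "t": time; "joint_pos": joint angles; "joint_vel": joint speeds; "tau": joint torques, N m; "position": TCP position; "tcp_rot": TCP orientation; "ft_force": force on the tool from outside, world axes, zero at the start; "torque": the same for the moment, N m; "finger_gap": finger opening in mm; "grip_force": force on a finger pad.
Only numpy, scipy, OpenCV 4.12 (cv2) and the standard library are available. Lean on these libraries where they do the work, as an engineer would, in place of code of your own. Each camera call takes 0.05 s, during which the arm holds its last target. There are 200 camera calls.

### The job

Get the filling station ready for a colleague who is about to pour: slide the steel dosing pan along the table, without lifting it, from its parking ring to the ring under the hopper's spout, so that it stands inside the ring, and let go of it. Only then pull the hopper's spring-return gate out by its upright tab until the tab is in line with the two ears of the mark clip, and keep it there: the program finishes while the fingers are still holding the gate at the mark. Leave everything else on the table where it stands.

Things in the scene. Friction and masses are not known exactly. Their poses are not given: they have to be found in the camera images.
- station: Steel filling station, fixed. Origin on the table straight under the spout; z up. Foot and column stand on its +x side (x from 75 to 165 mm, foot 130 mm wide and 10 mm high, column up to 135 mm). On the axis a round hopper, 100 mm across, 114 to 226 mm high. Below the spout it is free to the front (-x) and to +y.
- spout (a point): Centre of the spout's mouth, 80 mm above the table on the station's axis (spout 46 mm across). Above it the gate housing, 76 mm (x) by 80 mm (y), 92 to 114 mm high. Axes as the station's.
- guide_end (a point): Outer end of the gate's guide bar, 247 mm from the station's axis on its -y side. The bar runs from the housing to here, 40 mm wide (x), 92 to 98 mm high, with a 106 mm high stop at this end. Axes as the station's.
- fill_mark (a point): Centre of the thin dark ring on the table under the spout (inner diameter 104 mm, too low to hinder sliding); same place and axes as station.
- gate: Sliding gate: a flat steel blade, 30 mm wide, that comes out of the housing along station -y just above the guide bar, with an upright tab at its outer end. Starts shut, tab 140 mm from the station's axis; comes out 75 mm at most. A spring draws it back at once if let go: 4 N when shut, 8 N at 35 mm, 10 N at 55 mm. Origin: middle of the tab, 104 mm above the table; axes as the station's.
- gate_tab (a point): Point to grip on the gate: middle of the upright pull tab, 148 mm above the table, 16 mm below its top edge. The tab is 36 mm wide (station x) and 10 mm thick (y), from 102 to 164 mm above the table; the blade joins it on the +y side, 102 to 106 mm high, else it is free all round. Moves with the gate; axes as the station's.
- mark_clip: Fixed dark steel clip across the guide bar, 35 to 55 mm outwards (station -y) of the shut tab, different each time. Two ears, 6 x 8 mm, at x = -33 and +33 mm, up to 123 mm above the table; the tab passes between them. Origin midway between the ears, 90 mm above the table; axes as the station's. The gate is at the mark when gate_tab has this origin's station y.
- pan: Loose steel dosing pan, open at the top: round, 92 mm across at the rim, 82 mm at the foot, 60 mm high, 0.25 to 0.5 kg, with one straight level handle to its -x side. Stands in a second thin dark ring, the parking ring. Origin at the centre of its underside, z up.
- pan_handle (a point): Point to grip on the pan's handle, 115 mm from the pan's axis on its -x side and 45 mm above the table. The handle is a bar 14 mm wide (pan y), from 40 to 50 mm above the table, ending 179 mm from the pan's axis in a 22 mm round end. Axes as the pan's.
- gift_box_a: Bystander, loose: clear square gift box of cookies, 74 x 74 x 129 mm high. Origin at the centre of its underside. Leave it where it stands.
- gift_box_b: Bystander, loose: clear square gift box of cookies, 74 x 74 x 129 mm high. Origin at the centre of its underside. Leave it where it stands.
- spice_jar: Bystander, loose: small round spice jar with black cap, 41 mm across, 105 mm high. Origin at the centre of its underside. Leave it where it stands.
- sticker_roll: Bystander, loose: roll of round stickers lying flat, 79 mm across, 36 mm high. Origin at the centre of its underside. Leave it where it stands.
- timer: Bystander, loose: round twist timer, 66 mm across, 49 mm high. Origin at the centre of its underside. Leave it where it stands.

How it is judged:
By the outcome, as a careful person would: the job done as asked, in the order asked, and still so for the second after the job is handed in, while the arm keeps its last pose, push and grip.
It also fails if it takes over 58 s, if anything falls off the work surface, if the arm or the gripper's body presses on something with over 40 N, if the wrist force passes 120 N, or if a joint passes its speed limit or range.

## Working session

There is one attempt and no reset: what is moved stays moved. The work goes in short steps, Python scripts to look and compute and a tool call to move; the robot and the scene stay as the last step left them, time stands still between calls to the robot, and variables do not carry over. Pictures are saved under pics/ and viewed, at most 10 in all, crops included, and the job is handed in when it is done.

Besides the shell and the picture viewer there is one more tool, called after ">>>" by a JSON object that holds its "method" and its "body", one argument or row to a line. servo_tool: Moves the arm, as the interface text tells. Its arguments: {"type":"object","properties":{"increments":{"type":"array","items":{"type":"object","properties":{"offset":{"type":"array","items":{"type":"number"}},"turn":{"type":"array","items":{"type":"number"}}}}},"claw":{"type":"number"},"squeeze":{"type":"number"}},"required":["increments"]}

```bash
ls; mkdir -p pics
python3 - <<'E'
from station import ctrl
import cv2,numpy as np
for c in ("scene","top"):
    im=ctrl.read_camera(c); cv2.imwrite(f"pics/{c}0.png",im)
    m=ctrl.camera_model(c); print(c,np.round(m["K"],1).tolist(),np.round(m["R"],3).tolist(),np.round(m["t"],1).tolist())
    for q in ("fill_mark","guide_end","gate_tab","mark_clip","pan","pan_handle","spout","gift_box_a","spice_jar","sticker_roll","timer"):
        print(q,[(np.round(d["point"],1).tolist(),round(d["conf"],2)) for d in ctrl.spot_in(c,q)[:3]])
s=ctrl.read_state();print(s["t"],s["tcp_rot"],s["position"])
E
```

```text
pics
scene [[487.7, 0.0, 275.2], [0.0, 487.7, 206.8], [0.0, 0.0, 1.0]] [[0.563, -0.826, 0.022], [-0.415, -0.305, -0.857], [0.715, 0.474, -0.514]] [-309.0, 365.7, 1051.6]
fill_mark [([312.5, 224.8], 0.98)]
guide_end [([311.9, 223.6], 0.67)]
gate_tab [([335.8, 240.8], 0.94), ([311.0, 224.5], 0.74)]
mark_clip [([206.0, 212.0], 0.5), ([356.0, 253.0], 0.42)]
pan [([203.0, 217.9], 0.56)]
pan_handle [([203.5, 213.8], 0.89)]
spout [([312.8, 229.4], 0.76)]
gift_box_a [([393.7, 239.1], 0.86), ([349.5, 306.9], 0.85)]
spice_jar [([258.9, 195.4], 0.74), ([313.5, 227.1], 0.52)]
sticker_roll []
timer [([383.2, 300.7], 0.62)]
top [[531.9, 0.0, 277.6], [0.0, 531.9, 208.1], [0.0, 0.0, 1.0]] [[-0.002, -1.0, 0.011], [-0.996, 0.001, -0.087], [0.087, -0.011, -0.996]] [3.1, 567.4, 1796.3]
fill_mark [([304.9, 199.9], 0.63)]
guide_end [([305.3, 199.5], 0.63)]
gate_tab [([383.0, 221.7], 0.66), ([336.8, 204.9], 0.57)]
mark_clip []
pan [([193.6, 206.9], 0.68)]
pan_handle [([189.9, 213.8], 0.97)]
spout [([305.8, 201.8], 0.59)]
gift_box_a [([366.2, 160.1], 0.86), ([374.2, 258.0], 0.84)]
spice_jar [([221.8, 165.9], 0.67)]
sticker_roll [([167.2, 174.0], 0.58), ([305.7, 200.3], 0.45), ([383.7, 222.4], 0.37)]
timer [([382.6, 222.1], 0.55)]
1.2 [1.67127833e-01 9.85935235e-01 5.12178861e-06 1.19078298e-05] [181.22937227 519.29858724 231.32213438]
```

Run:
```python
import cv2
t=cv2.imread("pics/top0.png");cv2.imwrite("pics/a.png",cv2.resize(t[110:310,130:410],None,fx=2.85,fy=2.85,interpolation=cv2.INTER_CUBIC))
s=cv2.imread("pics/scene0.png");cv2.imwrite("pics/b.png",cv2.resize(s[140:340,150:430],None,fx=2.85,fy=2.85,interpolation=cv2.INTER_CUBIC))
```

```text
(no output)
```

View pics/a.png

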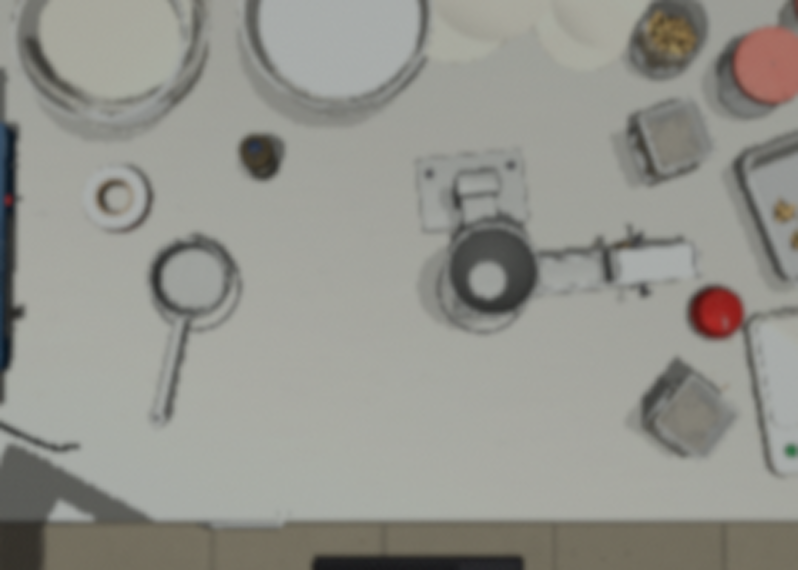

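View pics/b.png

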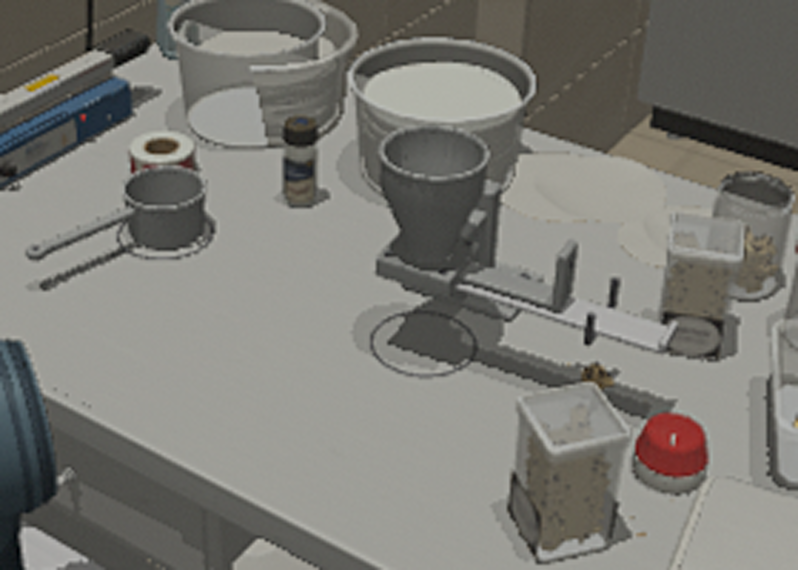

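```bash
cat > h.py <<'E'
import numpy as np
from scipy.optimize import least_squares
from station import ctrl
def proj(m,X):
    c=np.asarray(X,float)@np.array(m["R"]).T+np.array(m["t"]); p=c@np.array(m["K"]).T; return p[...,:2]/p[...,2:]
def ray(m,p,z):
    R=np.array(m["R"]);o=-R.T@np.array(m["t"]);d=R.T@np.linalg.solve(np.array(m["K"]),[*p,1]);return o+d*(z-o[2])/d[2]
def place(q,P):
    x,y,a=q[:3];P=np.asarray(P,float);c,s=np.cos(a),np.sin(a)
    return np.c_[x+c*P[:,0]-s*P[:,1],y+s*P[:,0]+c*P[:,1],P[:,2]]
E
python3 - <<'E'
from h import *
T,S=ctrl.camera_model("top"),ctrl.camera_model("scene")
ct=lambda u,v:(u/2.85+130,v/2.85+110); cs=lambda u,v:(u/2.85+150,v/2.85+140)
obsT=[((165,65,10),(415,158)),((165,-65,10),(520,150)),((75,-65,10),(528,225)),((75,65,10),(423,231)),((0,0,226),(493,270)),((0,0,0),(484,290)),((20,-247,106),(693,242)),((-20,-247,106),(697,275))]
obsS=[((0,0,0),(424,342)),((0,0,226),(434,155)),((-20,-247,106),(665,348))]
def res(q):
    a=proj(T,place(q,[o[0] for o in obsT]))-[ct(*o[1]) for o in obsT]
    b=proj(S,place(q,[o[0] for o in obsS]))-[cs(*o[1]) for o in obsS]
    return np.r_[a.ravel(),b.ravel()]
r=least_squares(res,[700,-50,0],loss="soft_l1",x_scale=[10,10,.1]);print("station",r.x,np.round(r.fun.reshape(-1,2),1).tolist())
def toS(X):
    d=X[:2]-r.x[:2];c,s=np.cos(r.x[2]),np.sin(r.x[2]);return np.round([c*d[0]+s*d[1],-s*d[0]+c*d[1]],1)
for n,p in (("earA",(614,280)),("earB",(590,315))):print(n,toS(ray(S,cs(*p),123)))
for p in ((630,230),(643,293)):print("earT",toS(ray(T,ct(*p),123)))
print("tab",toS(ray(S,cs(566,251),164)))
obsP=[(T,(0,0,60),ct(193,278)),(T,(-168,0,50),ct(161,415)),(S,(0,0,60),cs(166,188)),(S,(-168,0,50),cs(38,249))]
f=lambda q:np.concatenate([proj(m,place(q,[X]))[0]-p for m,X,p in obsP])
p=least_squares(f,[650,150,0],x_scale=[10,10,.1]);print("pan",p.x,np.round(p.fun,1))
print("grip",place(p.x,[(-115,0,45),(-140,0,45)]))
for n,u,z in (("boxA",(366.2,160.1),129),("boxB",(374.2,258),129),("boxBbase?",(374.2,258),65),("timer",(382.6,222),49),("jar",(221.8,165.9),105),("roll",(171,179),36)):print(n,np.round(ray(T,u,z)))
print(ctrl.camera_model("wrist"))
E
```

```text
station [ 5.58738083e+02 -7.30983215e+01  1.01889745e-01] [[0.0, 0.4], [0.3, -0.6], [0.4, -1.3], [-0.1, 0.4], [0.0, 0.4], [-0.6, -0.5], [1.8, -0.1], [1.8, 0.4], [-0.8, 0.6], [-0.5, -1.6], [-0.3, -1.0]]
earA [  30.9 -179.7]
earB [ -33.4 -179.6]
earT [  39.8 -167.7]
earT [ -33.3 -174.1]
tab [  -6.  -141.6]
pan [ 5.67503670e+02  2.70725419e+02 -2.22967087e-01] [-0.2 -0.2 -0.2  0.8  0.5 -0.3  0.  -0. ]
grip [[455.35042048 296.15470522  45.        ]
 [430.96927927 301.68281098  45.        ]]
boxA [ 715. -286.  129.]
boxB [ 397. -306.  129.]
boxBbase? [ 397. -319.   65.]
timer [ 518. -352.   49.]
jar [700. 186. 105.]
roll [667. 366.  36.]
{'K': array([[306.90337115,   0.        , 278.21509323],
       [  0.        , 306.90337115, 212.61674561],
       [  0.        ,   0.        ,   1.        ]]), 'R': array([[ 3.28864035e-01,  9.44377128e-01,  5.34857279e-04],
       [ 9.07582177e-01, -3.16207240e-01,  2.76238257e-01],
       [ 2.61042217e-01, -9.03594008e-02, -9.61089038e-01]]), 't': array([-550.73585069,  -35.91741728,  379.46198752])}
```

>>> {"method": "servo_tool", "body": {
  "increments": [
    {"offset": [0.9, -0.75, -0.3], "turn": [0, 0, 0.2]},
    {"offset": [2, -1.7, -0.6], "turn": [0, 0, 0.4]},
    {"offset": [3.2, -2.7, -1.0], "turn": [0, 0, 0.6]},
    {"offset": [4.4, -3.7, -1.4], "turn": [0, 0, 0.8]},
    {"offset": [5.6, -4.7, -1.8], "turn": [0, 0, 1.0]},
    {"offset": [6.7, -5.7, -2.1], "turn": [0, 0, 1.2]},
    {"offset": [7.7, -6.5, -2.4], "turn": [0, 0, 1.29]},
    {"offset": [8.4, -7.1, -2.6], "turn": [0, 0, 1.29]},
    {"offset": [8.65, -7.33, -2.7], "turn": [0, 0, 1.29]},
    {"offset": [8.65, -7.33, -2.7], "turn": [0, 0, 1.29]}
  ],
  "claw": 0.6
}}

```text
t: 2.03
position: [443.9, 296.0, 149.0]
tcp_rot: [0.114, 0.994, -0.001, 0.0]
ft_force: [-0.4, 0.1, 0.6]
finger_gap: 51.5
grip_force: 0.0
```

```bash
cat > look.py <<'E'
import sys,cv2
from h import *
def look(n):
    m=ctrl.camera_model("wrist");im=ctrl.read_camera("wrist");cv2.imwrite(f"pics/{n}.png",im);return m,im
if __name__=="__main__":
    m,_=look(sys.argv[1]);np.save("wm.npy",m)
    s=ctrl.read_state();print(s["t"],s["position"],s["tcp_rot"],s["ft_force"],s["finger_gap"])
    for q in sys.argv[2:]:print(q,[(np.round(d["point"],1).tolist(),round(d["conf"],2)) for d in ctrl.spot_in("wrist",q)[:3]])
E
python3 look.py w1 pan pan_handle
python3 - <<'E'
from h import *
m=np.load("wm.npy",allow_pickle=True).item()
print(proj(m,place([567.5,270.7,-.223],[(0,0,60),(-46,0,60),(-130,0,50),(-130,7,50),(-130,-7,50),(-60,0,50)])))
E
```

```text
2.0833 [442.13780505 297.56828593 149.52793902] [ 1.13461707e-01  9.93542172e-01 -3.64455243e-04 -5.10078052e-04] [-0.27260821  0.26335355  0.18255604] 51.19330103730777
pan [([289.0, 311.5], 0.92)]
pan_handle [([290.5, 310.2], 0.76)]
[[281.11989969 350.4034526 ]
 [281.03036156 305.86251463]
 [280.7575412  209.07844062]
 [289.29606005 209.04589015]
 [272.22016062 209.11098675]
 [280.91679469 285.51838653]]
```

View pics/w1.png

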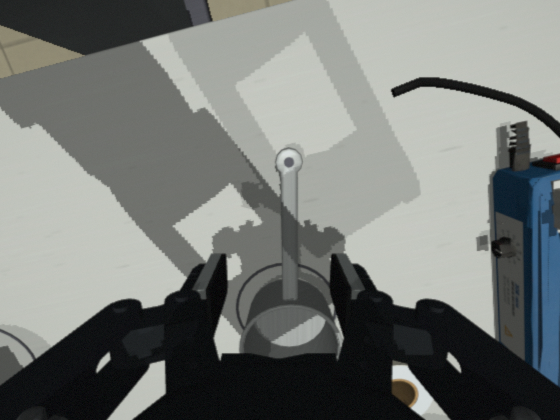

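Run:
```python
from h import *
m=np.load("wm.npy",allow_pickle=True).item()
e=ray(m,(289,160),50);b=ray(m,(290.3,290),50);n=ray(m,(290,305),60);print(e,b,n)
d=(b-e)[:2];d/=np.hypot(*d);print("yaw",np.arctan2(d[1],d[0]),"pan from end",e[:2]+168*d,"from rim",n[:2]+46*d, "grip130",e[:2]+38*d)
```

```text
[403.27732417 314.64838191  50.        ] [515.1831102  291.08873047  50.        ] [523.5503     288.60942681  60.        ]
yaw -0.20750083508974335 pan from end [567.67352854 280.03786345] from rim [568.56354644 279.13273723] grip130 [440.46217992 306.81981226]
```

>>> {"method": "servo_tool", "body": {
  "increments": [
    {"offset": [0, 0.25, -0.8], "turn": [0, 0, 0.18]},
    {"offset": [0, 0.25, -1.8], "turn": [0, 0, 0.18]},
    {"offset": [0, 0.25, -2.8], "turn": [0, 0, 0.18]},
    {"offset": [0, 0.25, -3.6], "turn": [0, 0, 0.18]},
    {"offset": [0, 0.25, -4.0], "turn": [0, 0, 0.18]},
    {"offset": [0, 0.25, -4.14], "turn": [0, 0, 0.18]},
    {"offset": [0, 0.25, -4.14], "turn": [0, 0, 0.18]},
    {"offset": [0, 0.25, -4.14], "turn": [0, 0, 0.18]}
  ]
}}

```text
t: 2.85
position: [440.7, 307.9, 27.0]
tcp_rot: [0.103, 0.995, 0.0, 0.001]
ft_force: [0.7, -0.6, -0.0]
finger_gap: 51.2
grip_force: 0.0
```

>>> {"method": "servo_tool", "body": {
  "increments": [
    {"offset": [0, 0, 0]},
    {"offset": [0, 0, 0]},
    {"offset": [0, 0, 0]},
    {"offset": [0, 0, 0]},
    {"offset": [0, 0, 0]},
    {"offset": [0, 0, 0]},
    {"offset": [0, 0, 0]},
    {"offset": [0, 0, 0]}
  ],
  "claw": 0,
  "squeeze": 40
}}

```text
invalid input at $.increments[0]: expected keys offset, turn
```

Run:
```python
from h import *
import cv2
T,S=ctrl.camera_model("top"),ctrl.camera_model("scene")
s=ctrl.read_state();print(s["t"],s["position"],s["ft_force"],s["finger_gap"],s["grip_force"])
# overlay current station estimate
q=[558.74,-73.1,.1019]
t=np.linspace(0,2*np.pi,60)
ring=np.c_[52*np.cos(t),52*np.sin(t),0*t]; hop=np.c_[50*np.cos(t),50*np.sin(t),0*t+226]
foot=[(165,65,10),(165,-65,10),(75,-65,10),(75,65,10)]
bar=[(20,-247,98),(-20,-247,98),(-20,-40,98),(20,-40,98)]
tab=[(18,-140,164),(-18,-140,164),(-18,-140,106),(18,-140,106)]
out=[]
for n,m,(r0,c0) in (("top",T,(130,240)),("scene",S,(170,250))):
    im=ctrl.read_camera(n);k=4
    cr=cv2.resize(im[r0:r0+140,c0:c0+195],None,fx=k,fy=k,interpolation=cv2.INTER_CUBIC)
    for P,col in ((ring,(0,0,255)),(hop,(0,255,0)),(foot,(255,0,0)),(bar,(255,0,255)),(tab,(0,200,255))):
        u=((proj(m,place(q,P))-[c0,r0]+.5)*k).astype(int);cv2.polylines(cr,[u.reshape(-1,1,2)],True,col,1)
    cv2.imwrite(f"pics/ov_{n}.png",cr)
```

```text
2.85 [440.71951929 307.94775792  27.02783577] [ 0.67026856 -0.56413662 -0.02733707] 51.18214932679715 0.0
```

View pics/ov_top.png

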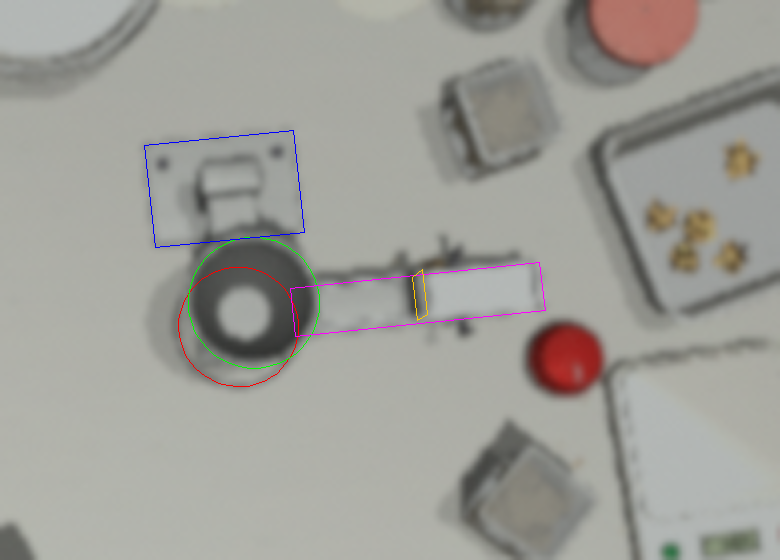

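View pics/ov_scene.png

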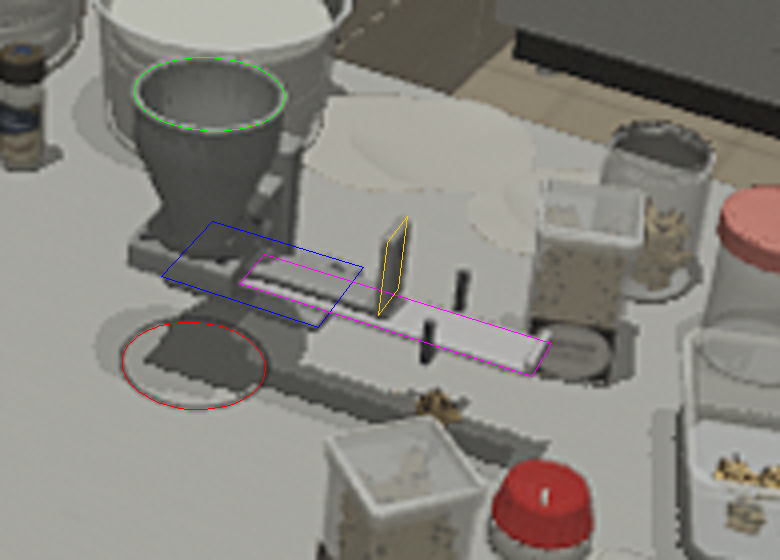

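>>> {"method": "servo_tool", "body": {
  "increments": [
    {"offset": [0, 0, 0], "turn": [0, 0, 0]},
    {"offset": [0, 0, 0], "turn": [0, 0, 0]},
    {"offset": [0, 0, 0], "turn": [0, 0, 0]},
    {"offset": [0, 0, 0], "turn": [0, 0, 0]},
    {"offset": [0, 0, 0], "turn": [0, 0, 0]},
    {"offset": [0, 0, 0], "turn": [0, 0, 0]},
    {"offset": [0, 0, 0], "turn": [0, 0, 0]},
    {"offset": [0, 0, 0], "turn": [0, 0, 0]}
  ],
  "claw": 0,
  "squeeze": 60
}}

```text
t: 3.62
position: [440.7, 306.8, 26.2]
tcp_rot: [0.104, 0.995, -0.0, -0.0]
ft_force: [-0.9, -1.8, 2.3]
finger_gap: 12.9
grip_force: 59.6
```

>>> {"method": "servo_tool", "body": {
  "increments": [
    {"offset": [0, -0.2, 0], "turn": [0, 0, 0]},
    {"offset": [0, -0.6, 0], "turn": [0, 0, 0]},
    {"offset": [0, -1.2, 0], "turn": [0, 0, 0]},
    {"offset": [-0.05, -1.8, 0], "turn": [0, 0, 0]},
    {"offset": [-0.05, -2.4, 0], "turn": [0, 0, 0]},
    {"offset": [-0.1, -3.0, 0], "turn": [0, 0, 0]},
    {"offset": [-0.1, -3.6, 0], "turn": [0, 0, 0]},
    {"offset": [-0.1, -4.2, 0], "turn": [0, 0, 0]},
    {"offset": [-0.15, -4.8, 0], "turn": [0, 0, 0]},
    {"offset": [-0.15, -5.4, 0], "turn": [0, 0, 0]}
  ]
}}

```text
t: 4.45
position: [436.3, 144.1, 26.3]
tcp_rot: [0.103, 0.995, 0.0, 0.0]
ft_force: [0.2, 3.5, 3.7]
finger_gap: 12.9
grip_force: 59.6
```

>>> {"method": "servo_tool", "body": {
  "increments": [
    {"offset": [0, -0.6, 0], "turn": [0, 0, 0]},
    {"offset": [0, -1.2, 0], "turn": [0, 0, 0]},
    {"offset": [0, -1.8, 0], "turn": [0, 0, 0]},
    {"offset": [-0.05, -2.4, 0], "turn": [0, 0, 0]},
    {"offset": [-0.05, -3.0, 0], "turn": [0, 0, 0]},
    {"offset": [-0.1, -3.6, 0], "turn": [0, 0, 0]},
    {"offset": [-0.1, -4.1, 0], "turn": [0, 0, 0]},
    {"offset": [-0.1, -4.4, 0], "turn": [0, 0, 0]},
    {"offset": [-0.1, -4.6, 0], "turn": [0, 0, 0]},
    {"offset": [-0.1, -4.6, 0], "turn": [0, 0, 0]}
  ]
}}

```text
t: 5.28
position: [433.4, 5.9, 26.2]
tcp_rot: [0.104, 0.995, -0.0, 0.0]
ft_force: [0.1, -0.3, 2.0]
finger_gap: 12.8
grip_force: 59.6
```

Run:
```python
from h import *
import cv2
s=ctrl.read_state();print(s["t"],s["position"],s["ft_force"],s["finger_gap"])
a=cv2.imread("pics/scene0.png");b=ctrl.read_camera("scene");T=ctrl.read_camera("top");cv2.imwrite("pics/top1.png",T)
# enlarged side-by-side around the ring, before/after
r0,c0=225,270
v=[cv2.resize(x[r0-15:r0+75,c0-60:c0+60],None,fx=3.3,fy=3.3,interpolation=cv2.INTER_CUBIC) for x in (a,b)]
cv2.imwrite("pics/slide.png",np.hstack(v)); cv2.imwrite("pics/scene1.png",b)
```

```text
5.2833 [433.44590599   5.93717907  26.18915049] [ 0.14861772 -0.27023356  1.95820059] 12.817257164265687
```

View pics/slide.png

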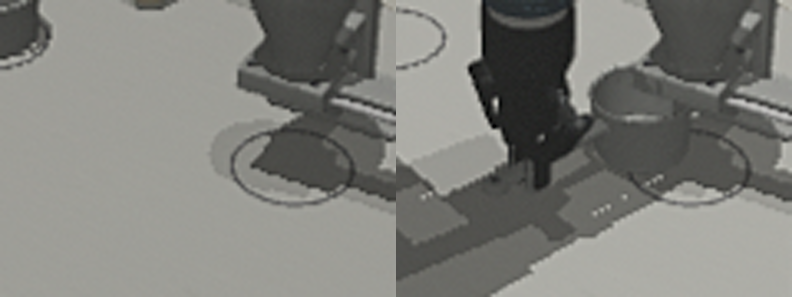

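Run:
```python
from h import *
S=ctrl.camera_model("scene")
print("ring",ray(S,(298.5,260.6),0),"rim",ray(S,(283.9,238.8),60), proj(S,[[560.7,-21.3,60]]))
```

```text
ring [559.77718964 -74.34708275   0.        ] rim [554.024087   -25.09812522  60.        ] [[284.07424411 237.29407413]]
```

>>> {"method": "servo_tool", "body": {
  "increments": [
    {"offset": [0, -0.3, 0], "turn": [0, 0, 0]},
    {"offset": [0.05, -0.7, 0], "turn": [0, 0, 0]},
    {"offset": [0.07, -1.1, 0], "turn": [0, 0, 0]},
    {"offset": [0.07, -1.4, 0], "turn": [0, 0, 0]},
    {"offset": [0.07, -1.6, 0], "turn": [0, 0, 0]},
    {"offset": [0.07, -1.7, 0], "turn": [0, 0, 0]},
    {"offset": [0.07, -1.7, 0], "turn": [0, 0, 0]},
    {"offset": [0.07, -1.7, 0], "turn": [0, 0, 0]}
  ]
}}

```text
t: 6.05
position: [435.5, -44.3, 26.1]
tcp_rot: [0.104, 0.995, -0.0, 0.0]
ft_force: [0.4, 1.6, 2.4]
finger_gap: 12.8
grip_force: 59.6
```

Run:
```python
from h import *
import cv2
s=ctrl.read_state();print(s["t"],s["position"],s["ft_force"],s["finger_gap"])
S=ctrl.camera_model("scene");b=ctrl.read_camera("scene");T=ctrl.read_camera("top");cv2.imwrite("pics/scene2.png",b)
cr=cv2.resize(b[205:285,250:350],None,fx=6,fy=6,interpolation=cv2.INTER_CUBIC)
raw=cr.copy();p=s["position"][:2]+[127.3,-27.2];print(p)
t=np.linspace(0,2*np.pi,80)
for r,z,c,col in ((52,0,(559.8,-74.3),(0,0,255)),(46,60,p,(0,255,0)),(41,0,p,(255,255,0))):
    u=((proj(S,np.c_[c[0]+r*np.cos(t),c[1]+r*np.sin(t),0*t+z])-[250,205]+.5)*6).astype(int);cv2.polylines(cr,[u.reshape(-1,1,2)],True,col,1)
cv2.imwrite("pics/ov3.png",cv2.convertScaleAbs(cr,alpha=1.5))
```

```text
6.05 [435.47327381 -44.29159051  26.13039812] [0.37957528 1.57282574 2.42614459] 12.849116567945883
[562.77327381 -71.49159051]
```

View pics/ov3.png

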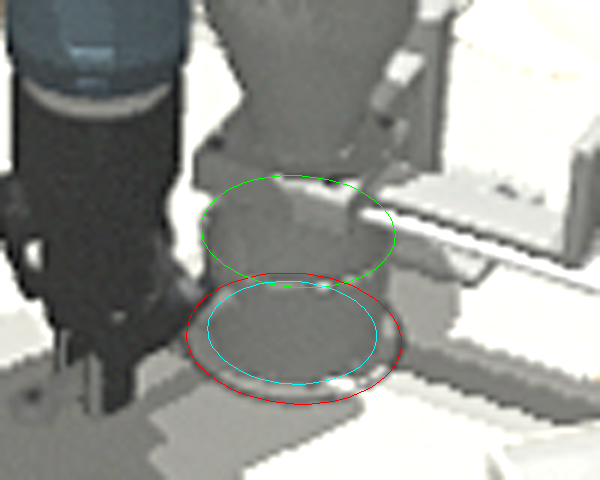

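>>> {"method": "servo_tool", "body": {
  "increments": [
    {"offset": [-0.04, -0.03, 0], "turn": [0, 0, 0]},
    {"offset": [-0.08, -0.06, 0], "turn": [0, 0, 0]},
    {"offset": [-0.08, -0.06, 0], "turn": [0, 0, 0]},
    {"offset": [-0.08, -0.06, 0], "turn": [0, 0, 0]}
  ]
}}

```text
t: 6.48
position: [433.1, -46.0, 26.2]
tcp_rot: [0.104, 0.995, -0.0, 0.0]
ft_force: [2.1, 0.3, 1.9]
finger_gap: 12.6
grip_force: 59.5
```

>>> {"method": "servo_tool", "body": {
  "increments": [
    {"offset": [0, 0, 0], "turn": [0, 0, 0]},
    {"offset": [0, 0, 0], "turn": [0, 0, 0]},
    {"offset": [0, 0, 0], "turn": [0, 0, 0]},
    {"offset": [0, 0, 0], "turn": [0, 0, 0]},
    {"offset": [0, 0, 0], "turn": [0, 0, 0]},
    {"offset": [0, 0, 0], "turn": [0, 0, 0]}
  ],
  "claw": 0.6
}}

```text
t: 6.98
position: [432.7, -45.9, 26.0]
tcp_rot: [0.104, 0.995, 0.0, -0.0]
ft_force: [0.4, -0.3, -0.1]
finger_gap: 51.3
grip_force: 0.0
```

>>> {"method": "servo_tool", "body": {
  "increments": [
    {"offset": [0, 0, 0.5], "turn": [0, 0, 0]},
    {"offset": [0, 0, 1.4], "turn": [0, 0, 0]},
    {"offset": [0, 0, 2.5], "turn": [0, 0, 0]},
    {"offset": [0, 0, 3.6], "turn": [0, 0, 0]},
    {"offset": [0, 0, 4.8], "turn": [0, 0, 0]},
    {"offset": [0, 0, 6.0], "turn": [0, 0, 0]},
    {"offset": [0, 0, 7.0], "turn": [0, 0, 0]},
    {"offset": [0, 0, 8.0], "turn": [0, 0, 0]},
    {"offset": [0, 0, 8.5], "turn": [0, 0, 0]},
    {"offset": [0, 0, 8.5], "turn": [0, 0, 0]}
  ]
}}

```text
t: 7.82
position: [434.7, -46.5, 285.1]
tcp_rot: [0.104, 0.995, -0.001, 0.004]
ft_force: [0.8, -0.4, 1.0]
finger_gap: 51.8
grip_force: 0.0
```

```bash
python3 look.py w2 pan pan_handle fill_mark gate_tab
python3 - <<'E'
from h import *
m=np.load("wm.npy",allow_pickle=True).item()
print(proj(m,[[560,-73,60],[403,-38,50]]))
E
```

```text
7.8667 [433.70990573 -46.21392057 282.76284148] [ 1.03551361e-01  9.94622051e-01 -5.46567897e-04  1.94725094e-03] [-0.6892827  -0.47099719 -0.22243175] 51.31328283925771
pan [([280.5, 243.4], 0.56)]
pan_handle [([278.2, 242.7], 0.94), ([278.9, 314.5], 0.29)]
fill_mark [([275.3, 314.8], 0.57)]
gate_tab [([228.1, 312.9], 0.56)]
[[277.72108555 277.93373725]
 [279.34277434 155.21571602]]
```

>>> {"method": "servo_tool", "body": {
  "increments": [
    {"offset": [0.2, -0.7, 0], "turn": [0, 0, 0.4]},
    {"offset": [0.7, -1.7, 0], "turn": [0, 0, 0.9]},
    {"offset": [1.4, -2.8, 0], "turn": [0, 0, 1.5]},
    {"offset": [2.2, -3.8, 0], "turn": [0, 0, 2.1]},
    {"offset": [3.1, -4.7, 0], "turn": [0, 0, 2.7]},
    {"offset": [3.9, -5.4, -0.2], "turn": [0, 0, 3.2]},
    {"offset": [4.4, -5.8, -0.5], "turn": [0, 0, 3.5]},
    {"offset": [4.67, -5.97, -0.7], "turn": [0, 0, 3.55]},
    {"offset": [4.67, -5.97, -0.7], "turn": [0, 0, 3.55]},
    {"offset": [4.67, -5.97, -0.7], "turn": [0, 0, 3.55]}
  ]
}}

```text
t: 8.9
position: [572.1, -224.1, 258.4]
tcp_rot: [-0.051, 0.999, 0.001, -0.002]
ft_force: [-0.6, 0.5, -0.4]
finger_gap: 51.6
grip_force: 0.0
```

```bash
python3 look.py w3 gate_tab mark_clip guide_end pan
python3 - <<'E'
from h import *
m=np.load("wm.npy",allow_pickle=True).item()
print(proj(m,place([559.5,-73,.1],[(18,-140,164),(-18,-140,164),(33,-179,123),(-33,-179,123),(20,-247,106),(-20,-247,106)])))
E
```

```text
8.95 [ 572.10683369 -223.87300508  259.53287073] [-5.10759006e-02  9.98694076e-01  7.32513519e-04 -9.26662304e-04] [ 0.0736124  -0.20541045  0.96070288] 51.046113200304916
gate_tab [([333.2, 204.5], 0.96)]
mark_clip [([251.2, 220.2], 0.81)]
guide_end [([554.6, 316.0], 0.71), ([437.9, 222.2], 0.56)]
pan [([438.4, 121.6], 0.72)]
[[290.84536288 239.19253637]
 [291.46121666 196.7198861 ]
 [248.59919253 238.58000516]
 [246.85830917 170.49268771]
 [182.4505687  220.43706556]
 [179.04706943 181.22650696]]
```

View pics/w3.png

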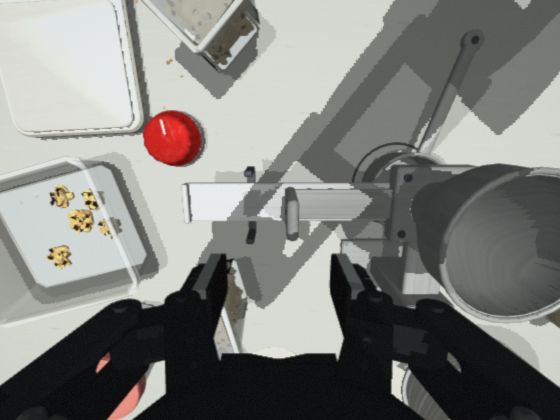

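Run:
```python
import cv2
b=cv2.imread("pics/w3.png")[155:255,170:310]
cv2.imwrite("pics/z.png",cv2.resize(b,None,fx=5.6,fy=5.6,interpolation=cv2.INTER_NEAREST))
```

```text
(no output)
```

View pics/z.png

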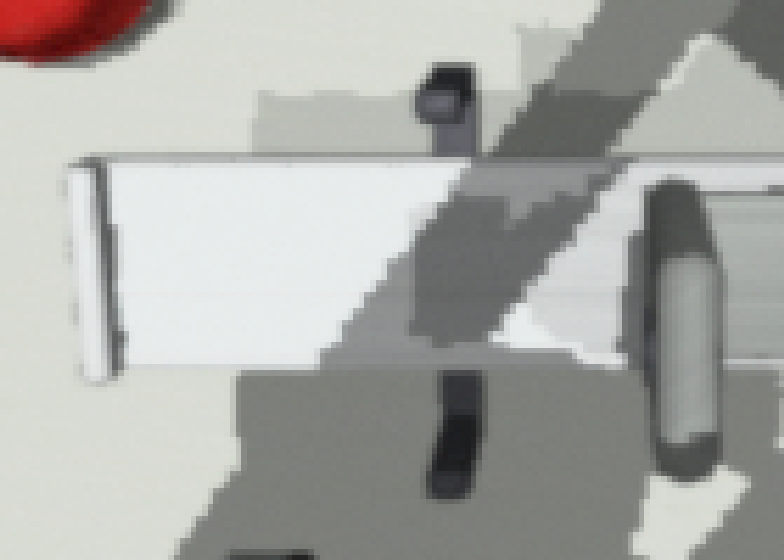

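Run:
```python
from h import *
m=np.load("wm.npy",allow_pickle=True).item();S=ctrl.camera_model("scene")
t=ray(m,(292.9,219.5),164);e1=ray(m,(248.2,173.8),123);e2=ray(m,(250,241.6),123);g1=ray(m,(184.6,184.5),106);g2=ray(m,(187.9,222.9),106)
for yaw in (np.arctan2(*(e2-e1)[[1,0]]),np.arctan2(*(g2-g1)[[1,0]]),.1):
    n=np.array([-np.sin(yaw),np.cos(yaw),0]);print(yaw,t@n-(e1+e2)@n/2,t@n-(g1+g2)@n/2)
print(t,(e1+e2)/2,np.linalg.norm(e2-e1))
print(ctrl.read_state()["position"])
```

```text
0.1020954860429081 39.224949662741835 103.22139855458869
0.10383563486761116 39.22843418805826 103.22427615683347
0.1 39.220595965075745 103.21751852687055
[ 574.28059291 -210.77570712  164.        ] [ 580.30428402 -249.58884143  123.        ] 66.10564593671218
[ 572.66031015 -224.20986658  261.29366522]
```

>>> {"method": "servo_tool", "body": {
  "increments": [
    {"offset": [0.05, 0.45, 0], "turn": [0, 0, 0]},
    {"offset": [0.05, 0.45, -0.5], "turn": [0, 0, 0]},
    {"offset": [0.05, 0.45, -1.3], "turn": [0, 0, 0]},
    {"offset": [0.05, 0.45, -2.1], "turn": [0, 0, 0]},
    {"offset": [0.05, 0.45, -2.9], "turn": [0, 0, 0]},
    {"offset": [0.05, 0.45, -3.6], "turn": [0, 0, 0]},
    {"offset": [0.05, 0.45, -4.1], "turn": [0, 0, 0]},
    {"offset": [0.05, 0.45, -4.3], "turn": [0, 0, 0]},
    {"offset": [0.05, 0.45, -4.3], "turn": [0, 0, 0]},
    {"offset": [0.05, 0.45, -4.3], "turn": [0, 0, 0]}
  ]
}}

```text
t: 9.98
position: [574.9, -211.0, 132.0]
tcp_rot: [-0.051, 0.999, -0.0, 0.0]
ft_force: [0.6, 0.4, 0.1]
finger_gap: 51.5
grip_force: 0.0
```

>>> {"method": "servo_tool", "body": {
  "increments": [
    {"offset": [0, 0, 0], "turn": [0, 0, 0]},
    {"offset": [0, 0, 0], "turn": [0, 0, 0]},
    {"offset": [0, 0, 0], "turn": [0, 0, 0]},
    {"offset": [0, 0, 0], "turn": [0, 0, 0]},
    {"offset": [0, 0, 0], "turn": [0, 0, 0]},
    {"offset": [0, 0, 0], "turn": [0, 0, 0]},
    {"offset": [0, 0, 0], "turn": [0, 0, 0]},
    {"offset": [0, 0, 0], "turn": [0, 0, 0]},
    {"offset": [0, 0, 0], "turn": [0, 0, 0]},
    {"offset": [0, 0, 0], "turn": [0, 0, 0]}
  ],
  "claw": 0,
  "squeeze": 60
}}

```text
t: 10.82
position: [575.1, -211.9, 132.3]
tcp_rot: [-0.051, 0.999, -0.001, 0.001]
ft_force: [-1.1, -0.1, 5.9]
finger_gap: 9.5
grip_force: 60.0
```

Run:
```python
from station import ctrl
for i in range(3):
    ctrl.read_camera("scene");s=ctrl.read_state();print(s["t"],s["position"],s["tcp_rot"],s["ft_force"],s["torque"],s["finger_gap"],s["grip_force"])
```

```text
10.8667 [ 575.06459983 -211.93292533  132.32901126] [-5.11060346e-02  9.98692692e-01 -6.12797253e-04  8.39760267e-04] [-0.88881245  0.70684964  5.89846445] [0.02279738 0.12833482 0.04376963] 8.983827514487736 59.991379380226135
10.9167 [ 575.05533208 -211.9305299   132.29968084] [-5.10769652e-02  9.98694214e-01 -5.82238834e-04  8.18969243e-04] [-0.98474984  0.28474044  5.4512084 ] [ 0.04476065  0.07481461 -0.02384199] 9.468994460936067 59.99174416065216
10.9667 [ 575.07220417 -211.97485369  132.32003004] [-5.10825030e-02  9.98693882e-01 -6.20874591e-04  8.50505845e-04] [-1.05761392  0.14993282  6.10273244] [0.05937592 0.16786208 0.01790102] 9.303100331947254 59.99165117740631
```

>>> {"method": "servo_tool", "body": {
  "increments": [
    {"offset": [0.01, -0.1, 0], "turn": [0, 0, 0]},
    {"offset": [0.03, -0.3, 0], "turn": [0, 0, 0]},
    {"offset": [0.05, -0.5, 0], "turn": [0, 0, 0]},
    {"offset": [0.07, -0.7, 0], "turn": [0, 0, 0]},
    {"offset": [0.09, -0.9, 0], "turn": [0, 0, 0]},
    {"offset": [0.11, -1.1, 0], "turn": [0, 0, 0]},
    {"offset": [0.13, -1.25, 0], "turn": [0, 0, 0]},
    {"offset": [0.133, -1.3, 0], "turn": [0, 0, 0]},
    {"offset": [0.133, -1.3, 0], "turn": [0, 0, 0]},
    {"offset": [0.133, -1.3, 0], "turn": [0, 0, 0]}
  ]
}}

```text
t: 11.8
position: [578.8, -248.6, 132.3]
tcp_rot: [-0.051, 0.999, 0.001, 0.0]
ft_force: [-1.9, 6.9, 8.5]
finger_gap: 9.2
grip_force: 60.5
```

```bash
python3 look.py w4 pan gate_tab mark_clip
python3 - <<'E'
from h import *
import cv2
b=ctrl.read_camera("scene");s=ctrl.read_state();print(s["t"],s["position"],s["ft_force"],s["finger_gap"],s["grip_force"])
T=ctrl.read_camera("top");w=cv2.imread("pics/w4.png")
f=lambda im,k:cv2.resize(im,None,fx=k,fy=k,interpolation=cv2.INTER_CUBIC)
A=f(b[205:285,290:390],4);B=f(w[120:280,190:390],2)
C=f(b[205:285,250:350],3.0);D=f(w[0:160,360:560],1.5)
row1=np.hstack([A,B]);row2=np.hstack([C,D]);row2=cv2.copyMakeBorder(row2,0,0,0,800-row2.shape[1],cv2.BORDER_CONSTANT)
cv2.imwrite("pics/fin.png",cv2.convertScaleAbs(np.vstack([row1,row2]),alpha=1.3))
E
```

```text
11.85 [ 578.82734091 -248.57609478  132.29823423] [-5.12751511e-02  9.98683647e-01  1.25792144e-03  5.00111350e-04] [-2.57906487  7.98475764  8.03443685] 8.88947801860646
pan [([492.5, 180.3], 0.91)]
gate_tab [([377.7, 248.9], 0.68)]
mark_clip [([271.7, 196.8], 0.89)]
12.05 [ 578.79629437 -248.47694761  132.30229238] [-1.19670683  7.48675606  9.12447744] 8.8332157146752 60.41659891605377
```

View pics/fin.png

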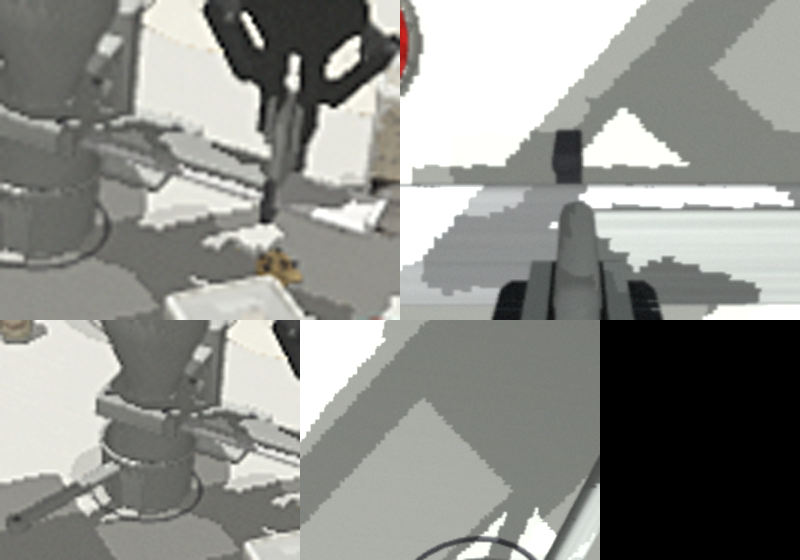

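>>> {"method": "servo_tool", "body": {
  "increments": [
    {"offset": [0.005, -0.045, 0], "turn": [0, 0, 0]},
    {"offset": [0.01, -0.087, 0], "turn": [0, 0, 0]},
    {"offset": [0.01, -0.087, 0], "turn": [0, 0, 0]},
    {"offset": [0.01, -0.087, 0], "turn": [0, 0, 0]},
    {"offset": [0.01, -0.087, 0], "turn": [0, 0, 0]},
    {"offset": [0.01, -0.087, 0], "turn": [0, 0, 0]}
  ]
}}

```text
t: 12.6
position: [579.1, -250.9, 132.3]
tcp_rot: [-0.051, 0.999, 0.001, 0.0]
ft_force: [-1.3, 8.4, 8.7]
finger_gap: 9.0
grip_force: 60.4
```

Run:
```python
from look import *
m,im=look("w5");s=ctrl.read_state();p=s["position"];print(s["t"],p,s["ft_force"],s["finger_gap"])
n=np.array([.102,-.995]);print("pulled",(p[:2]-[575.07,-211.95])@n)
g=cv2.cvtColor(im,cv2.COLOR_BGR2GRAY)
# ear rows ~v190-208, tab end rows ~v228-240
for v in (192,196,200,206):print(v,g[v,255:300].tolist())
for v in (228,234,240):print(v,g[v,262:300].tolist())
```

```text
12.65 [ 579.064275   -250.9502448   132.30903943] [-1.24349948  7.98599503  8.74309052] 9.29469701998959
pulled 39.21265962521739
192 [100, 101, 100, 101, 101, 102, 101, 102, 101, 101, 100, 101, 101, 100, 99, 89, 61, 37, 31, 32, 32, 32, 33, 32, 35, 33, 31, 32, 37, 73, 136, 186, 199, 200, 201, 200, 199, 199, 199, 199, 199, 199, 201, 199, 201]
196 [101, 100, 102, 101, 101, 102, 102, 100, 101, 103, 101, 100, 103, 100, 100, 85, 45, 34, 34, 34, 37, 33, 34, 34, 36, 35, 34, 34, 34, 51, 123, 192, 199, 198, 199, 201, 199, 200, 199, 200, 200, 198, 199, 199, 201]
200 [102, 104, 100, 101, 102, 101, 102, 100, 102, 101, 101, 102, 102, 99, 93, 74, 42, 40, 44, 43, 40, 43, 45, 46, 43, 45, 44, 42, 37, 47, 101, 169, 197, 201, 200, 200, 200, 201, 201, 200, 200, 199, 200, 200, 199]
206 [101, 100, 101, 102, 101, 101, 102, 102, 102, 101, 101, 101, 101, 100, 101, 98, 81, 44, 38, 38, 37, 36, 37, 36, 40, 36, 39, 38, 40, 66, 97, 102, 102, 103, 103, 100, 101, 101, 101, 102, 101, 101, 103, 102, 100]
228 [111, 112, 112, 111, 111, 110, 110, 98, 73, 65, 66, 66, 67, 73, 81, 82, 83, 83, 82, 82, 83, 82, 81, 81, 96, 142, 178, 181, 179, 180, 179, 180, 181, 180, 179, 179, 180, 179]
234 [110, 109, 111, 121, 140, 138, 128, 93, 66, 65, 64, 66, 68, 72, 80, 83, 82, 85, 83, 84, 85, 85, 83, 81, 83, 110, 158, 175, 175, 176, 176, 175, 176, 179, 177, 175, 176, 175]
240 [112, 113, 112, 111, 112, 112, 102, 78, 66, 67, 72, 79, 79, 82, 82, 82, 83, 84, 86, 85, 87, 86, 84, 85, 82, 76, 80, 86, 87, 87, 87, 88, 94, 126, 170, 176, 175, 174]
```

Run:
```python
from h import *
import cv2
S=ctrl.camera_model("scene");b=cv2.cvtColor(ctrl.read_camera("scene"),cv2.COLOR_BGR2GRAY)
t=np.linspace(0,2*np.pi,90)
c=lambda x,y,r,z:proj(S,np.c_[x+r*np.cos(t),y+r*np.sin(t),0*t+z])
for n,(x,y,r,z) in {"ring":(559.8,-74.3,53,0),"pan-foot":(560,-73.5,41,0),"rim":(560,-73.5,46,60)}.items():
    u=c(x,y,r,z);print(n,u.min(0),u.max(0))
for v in (252,258,262,266):print(v,b[v,276:325].tolist())
print([b[v,298] for v in range(255,280)],[b[v,304] for v in range(255,280)])
```

```text
ring [280.25708574 249.81762361] [316.76193544 272.07299698]
pan-foot [284.19650558 252.07155725] [312.41462207 269.2679    ]
rim [283.09900982 234.43928521] [315.47054488 253.2040613 ]
252 [156, 157, 158, 159, 158, 157, 161, 151, 58, 80, 115, 134, 64, 71, 99, 122, 119, 152, 179, 132, 114, 75, 85, 74, 61, 70, 80, 85, 106, 104, 82, 84, 84, 79, 67, 78, 73, 69, 82, 113, 112, 110, 110, 111, 115, 111, 106, 107, 104]
258 [115, 145, 141, 143, 146, 144, 122, 97, 83, 72, 71, 75, 76, 77, 83, 89, 89, 88, 89, 90, 88, 86, 79, 81, 80, 82, 81, 80, 81, 80, 80, 80, 81, 77, 78, 75, 72, 79, 107, 97, 74, 117, 113, 111, 112, 113, 114, 113, 109]
262 [73, 67, 73, 101, 104, 131, 164, 163, 155, 100, 76, 74, 76, 76, 82, 89, 87, 86, 88, 89, 87, 88, 85, 81, 78, 83, 82, 81, 81, 83, 79, 81, 79, 79, 76, 73, 71, 80, 88, 82, 55, 61, 89, 84, 83, 84, 86, 85, 83]
266 [135, 187, 181, 179, 184, 182, 139, 101, 125, 110, 79, 85, 83, 79, 76, 86, 83, 86, 86, 88, 85, 81, 79, 79, 82, 82, 81, 81, 80, 79, 79, 78, 78, 80, 85, 87, 88, 83, 65, 65, 86, 86, 85, 84, 87, 85, 84, 86, 85]
[np.uint8(80), np.uint8(81), np.uint8(81), np.uint8(79), np.uint8(86), np.uint8(87), np.uint8(87), np.uint8(85), np.uint8(81), np.uint8(81), np.uint8(80), np.uint8(79), np.uint8(82), np.uint8(82), np.uint8(83), np.uint8(92), np.uint8(78), np.uint8(88), np.uint8(108), np.uint8(111), np.uint8(111), np.uint8(110), np.uint8(110), np.uint8(111), np.uint8(110)] [np.uint8(81), np.uint8(81), np.uint8(82), np.uint8(81), np.uint8(80), np.uint8(81), np.uint8(79), np.uint8(81), np.uint8(81), np.uint8(80), np.uint8(81), np.uint8(80), np.uint8(80), np.uint8(73), np.uint8(109), np.uint8(117), np.uint8(69), np.uint8(102), np.uint8(115), np.uint8(112), np.uint8(110), np.uint8(111), np.uint8(111), np.uint8(112), np.uint8(109)]
```

```bash
python3 -c "
from station import ctrl
print(ctrl.close_job())"
```

```text
the job is handed in; nothing more can be done
None
```

I slid the pan into the ring under the spout and let go of it, then pulled the gate about 39 mm to the mark clip. The fingers were still holding it there when I handed the job in. By the camera the pan stands inside the ring, at most about 4 mm off centre, and the tab lines up with the ear I could see to within about 0.5 mm.

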